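# Make up, tare and charge a casting crucible

## Robot

A 6-joint arm with a two-finger parallel gripper is mounted at the origin on the work surface. World frame = base frame: x ahead of the robot, y to its left, z up, the work surface at z = 0. Lengths are in mm, angles in rad, forces in N, time in s.
With the tool pointing down it reaches from about 375 to 750 mm from the base axis. Payload 9 kg.
Tool frame: the origin (TCP) lies at the centre of the arm's flange, where the gripper is bolted on; the fingertips stand 173 mm ahead of it and the grasp point (between the pads) lies 155 mm ahead of it; z points along the fingers, y is the line along which they close (so a half turn about z gives the same grasp; the last joint's range is limited). The gripper opens to 85 mm and grips with 20 to 120 N. Pads are 22 mm wide; open, the fingers measure 114 mm over their backs; the gripper's body (76 mm by 85 mm) begins 54 mm behind the grasp point. The pads swing forward as they close: fully open they stand 13 mm farther back than shut.
Start: joints at [-1.424, 0.104, 0.097, 1.564, 0, 1.353], TCP at [214.066, -560.529, 404.731] pointing down, gripper open.
Joint ranges: [-2.99, 2.99], [-0.84, 1.86], [-1.1, 1.16], [-1.84, 2.11], [-1.51, 1.56], [-3.14, 3.14]. Speed limits (rad/s): [2.22, 2.22, 2.57, 3.14, 3.14, 3.14].

## Interface

Orientations are given as a 3x3 rotation matrix whose columns are the frame's x, y, z axes.
In Python, from cell import bot gives the robot as it stands.
- The arm moves only by the shell command python3 -m jog 'ROWS' [FORCE]. ROWS is JSON, a list that holds one entry, the list of rows, each a list of 7 numbers: the closure, from 0 (fully open) to 1 (shut), then the shift along the tool's x, y, z in mm, then the turn, a rotation vector about the tool's x, y, z in degrees. In form: [[[hand, dx, dy, dz, ax, ay, az], ...]]. A call has 1 to 10 rows; each row is the pose to reach, as a shift and turn from the pose commanded when the call began, along the tool's axes at that moment; what a row does not reach only later rows make up. A row lasts 1/12 s, in which the tool goes at most 41.7 mm and 7.16 degrees, less where a joint would pass 70% of its speed; a pose out of reach is approached as far as the arm can. A call with a gripper value outside its range is refused whole. The fingers move at their own pace and stop on an object; FORCE is the grip in N (left out, the last holds). Time passes only in rows, so rows that repeat a pose let the fingers close. It gives the time, the measured TCP pose, the force, the opening and the grip force at its end, in the units of the state.
- bot.get_obs(): the state, without advancing time (a new reading comes with each control period).
- bot.camera(name): name is "scene" or "top" or "wrist"; returns a dict with "pixels" (400x640x3 uint8, red, green, blue), "z_map" (400x640 float32, mm along the optical axis (not along the pixel's ray), 0 where there is no reading), "vfov" (degrees; the focal length in pixels is half the picture's height over the tangent of half this angle, whatever the lens; pixels are square), "cx", "cy" (the principal point, pixels), "camera_from_world" (4x4, takes a point from world to camera coordinates). Camera axes: x right, y down, z forward; pixel columns grow to the right and rows downward; lengths in mm; the calibration is good to about 2 mm. A picture is of the moment at which its call begins.
- bot.hand_in(): hands the job in; it is judged then, once.
The state is a dict: "clock": time; "joints": joint angles; "dq": joint speeds; "effort": joint torques, N m; "eef_pos": TCP position; "orientation": TCP orientation; "wrist_force": force on the tool from outside, world axes, zero at the start; "ft_torque": the same for the moment, N m; "width": opening from 0.0 (shut) to 1.0 (fully open); "gripper_force": force on a finger pad.
Only numpy, scipy, OpenCV 4.12 (cv2) and the standard library are available. Lean on these libraries where they do the work, as an engineer would, in place of code of your own. Each camera call takes 0.05 s, during which the arm holds its last target. There are 200 camera calls.

## Task

Make up the casting crucible on the dial scale: stand the grey aluminium carrier upright in the middle of the pan, nest the white ceramic sleeve in it and the graphite crucible in that, each set down so lightly that it only rests on its taper and is never pressed tight or dropped in. With the crucible still empty and nothing touching it, turn the tare knob so that the dial's zero mark comes under the pointer and it reads zero, and let go. Then stand all the silver rods from the stock block in the crucible without turning the tare knob again, leaving the set loosely nested and the other things on the bench where they are.

Things in the scene. Friction and masses are not known exactly. Their poses are not given: they have to be found in the camera images.
- carrier: the outer part of the crucible set: a plain grey aluminium tube with a blue band round it, 80 mm tall, 70 mm outside diameter, open at both ends; about 0.4 kg. Its bore tapers at 6 degrees to the axis, from 58 mm across at the mouth (top) to 41 mm at the foot. Origin at the centre of its underside, z up along the tube. Starts upright on the bench
- sleeve: cream-white ceramic sleeve, 90 mm tall, open at both ends, 0.2 kg, starts upright on the bench. Straight collar 60 mm across on its top 28 mm; below, the outside tapers (6 degrees) to 47 mm; bore tapers too, 48 mm at the mouth. Origin: centre of underside, z up. Loose in the carrier its origin lies 27.5 mm above the carrier's, its collar 9.5 mm clear of the rim; pressed it sinks and sticks: 25 mm is wedged
- crucible: dark graphite crucible, 100 mm tall, closed foot, 0.1 kg, starts upright on the bench. Straight collar 50 mm across on its top 28 mm; below, the outside tapers (6 degrees) to 35 mm. Inside 42 mm at the mouth, 27 mm at the floor. Origin: centre of underside, z up. Loose in the sleeve its origin lies 27.5 mm above the sleeve's, its collar 9.5 mm clear of the rim; pressed it sinks and sticks: 25 mm is wedged
- crucible_well (a point): the centre of the crucible's inner floor, z up out of its mouth (the rim is 94 mm above it)
- pan_centre (a point): the centre of the top of the scale's pan, a flat round steel plate 140 mm in diameter, 50 mm above the bench when empty; it is on the scale's spring, sinks 6 mm per kg, stays level and is at its stop 12 mm down, which pressing on it by hand would reach; the whole set and charge sink it about 7 mm. Its axes are those of the scale: the dial lies on the pan's -y side
- scale: dial scale, a flat green housing 215 mm (x) by 335 mm (y), 34 mm high, fixed to the bench. Origin: centre of its underside; x points from its front (robot's side, where the knob is) to its back. Pan centre at (0, 85) mm, dial centre (22, -75), knob axis (-75, -75) in this frame. The round dial case is 132 mm across and stands 19 mm proud of the housing
- dial_centre (a point): the centre of the dial, which faces up under a clear cover: a white dial plate with a red zero mark and a black mark every 100 g, 2.5 kg to the full turn; plate and pointer turn about this point
- zero_mark (a point): the red zero mark near the edge of the dial plate, 48 mm from the dial centre. The plate turns with the tare knob, radian for radian and in the same sense; the pointer reads zero when its tip lies on this mark
- pointer_tip (a point): the tip of the black pointer, 48 mm from the dial centre. A load on the pan turns the pointer clockwise seen from above, 0.25 rad per 100 g; with the pan empty it points to the back of the scale
- tare_knob (a joint): angle of the tare knob in rad, growing clockwise seen from above, 0 when its bar lies along the scale's x axis, range -1.5 to 4.0; it turns with slight friction and stays where it is left
- tare_knob_grip (a point): on the upright axis of the tare knob, at the middle of its bar grip: a black bar 48 mm long (the x axis of this point), 14 mm wide and 30 mm high, whose top is 10 mm above this point, on a round foot 50 mm across whose top is 20 mm below it
- stock_block: the dark wooden stock block, 60 mm (x) by 200 mm (y) by 45 mm high, fixed to the bench; four holes 12.5 mm wide and 35 mm deep in a row along y, 50 mm apart, for the silver rods. Origin at the centre of its underside
- rod1: a silver rod, 10 mm in diameter, 130 mm long, 0.11 kg, standing in a hole of the stock block with its lower 35 mm (it can lean a few degrees). Origin at the centre of its lower end, z along the rod. Two to four of these rods are there
- rod2: a silver rod, 10 mm in diameter, 130 mm long, 0.11 kg, standing in a hole of the stock block with its lower 35 mm (it can lean a few degrees). Origin at the centre of its lower end, z along the rod. Two to four of these rods are there
- rod3: a silver rod, 10 mm in diameter, 130 mm long, 0.11 kg, standing in a hole of the stock block with its lower 35 mm (it can lean a few degrees). Origin at the centre of its lower end, z along the rod. Two to four of these rods are there
- rod4: a silver rod, 10 mm in diameter, 130 mm long, 0.11 kg, standing in a hole of the stock block with its lower 35 mm (it can lean a few degrees). Origin at the centre of its lower end, z along the rod. Two to four of these rods are there
- jar: a glass jar with a steel lid, 68 mm across and 85 mm tall; not part of the job, to be left where it is. Origin at the middle of its underside
- hammer: a hammer lying on the bench; not part of the job, to be left where it is. Origin at the middle of its underside
- brush: a brush lying on the bench; not part of the job, to be left where it is. Origin at the middle of its underside
- pliers: pliers with blue handles lying on the bench; not part of the job, to be left where it is. Origin at the middle of its underside
- bench_block: a square steel bench block, 75 mm wide and 22 mm high; not part of the job, to be left where it is. Origin at the middle of its underside
Things that resemble listed ones, but are neither listed nor needed, are in the scene too. What is shaped like the carrier but pink is not meant.

How it is judged (in metres and radians):
On the way, in this order (a step that is already met when the one before it is completed fails the run):
1. the carrier stands on the pan with the sleeve nested loosely in it and the empty crucible nested loosely in the sleeve, all let go (horizontal distance between carrier and pan_centre below 0.032 m and z of carrier in the frame of pan_centre between -0.005 and 0.006 m and angle between each of carrier, sleeve, crucible's own z axis and vertical below 0.07 rad and z of sleeve in the frame of carrier between 0.025 and 0.0345 m and horizontal distance between sleeve and carrier below 0.006 m and z of crucible in the frame of sleeve between 0.025 and 0.0345 m and horizontal distance between crucible and sleeve below 0.006 m and contact force between the fingers and carrier below 0.1 N and contact force between the fingers and sleeve below 0.1 N and contact force between the fingers and crucible below 0.1 N and linear speed of each of carrier, sleeve, crucible below 0.02 m/s and distance between each of rod1, rod2, rod3, rod4 and crucible_well above 0.06 m), for 0.3 s.
2. the nest stands untouched on the pan, the crucible still empty, and the tare knob has been turned so that the pointer rests on the dial's zero mark (tip within 4 mm) (horizontal distance between carrier and pan_centre below 0.032 m and z of carrier in the frame of pan_centre between -0.005 and 0.006 m and angle between each of carrier, sleeve, crucible's own z axis and vertical below 0.07 rad and z of sleeve in the frame of carrier between 0.025 and 0.0345 m and horizontal distance between sleeve and carrier below 0.006 m and z of crucible in the frame of sleeve between 0.025 and 0.0345 m and horizontal distance between crucible and sleeve below 0.006 m and contact force between the fingers and carrier below 0.1 N and contact force between the fingers and sleeve below 0.1 N and contact force between the fingers and crucible below 0.1 N and distance between each of rod1, rod2, rod3, rod4 and crucible_well above 0.06 m and distance between pointer_tip and zero_mark below 0.004 m and velocity of joint tare_knob between -0.05 and 0.05 rad/s), for 0.5 s.
At the end, for the whole second after the job is handed in: Carrier upright on the pan, within 32 mm of its centre; sleeve and crucible upright, each origin 25 to 34.5 mm above that of the part outside it (27.5 is loose); every rod present in the crucible, foot within 32 mm of its floor centre; pointer tip over 12 mm off zero; all released, at rest (horizontal distance between carrier and pan_centre below 0.032 m and z of carrier in the frame of pan_centre between -0.005 and 0.006 m and angle between each of carrier, sleeve, crucible's own z axis and vertical below 0.07 rad and z of sleeve in the frame of carrier between 0.025 and 0.0345 m and horizontal distance between sleeve and carrier below 0.006 m and z of crucible in the frame of sleeve between 0.025 and 0.0345 m and horizontal distance between crucible and sleeve below 0.006 m and contact force between the fingers and carrier below 0.1 N and contact force between the fingers and sleeve below 0.1 N and contact force between the fingers and crucible below 0.1 N and linear speed of each of carrier, sleeve, crucible, rod1, rod2, rod3, rod4 below 0.02 m/s and distance between each of rod1, rod2, rod3, rod4 and crucible_well below 0.032 m and contact force between the fingers and rod1 below 0.1 N and contact force between the fingers and rod2 below 0.1 N and contact force between the fingers and rod3 below 0.1 N and contact force between the fingers and rod4 below 0.1 N and distance between pointer_tip and zero_mark between 0.012 and 0.07 m); the robot touches nothing.
It fails at once if something is pressed down on the pan so hard that the pan goes to its stop (11.5 mm down, 1.9 kg in all) (height (world z) of pan_centre below 0.0385 m).
It fails at once if the sleeve or the crucible is dropped in (falls into the part outside it at over 0.5 m/s, that is from 2 cm or more above its seat) ((z of sleeve in the frame of carrier between 0.033 and 0.075 m and horizontal distance between sleeve and carrier below 0.012 m and linear speed of sleeve above 0.5 m/s) or (z of crucible in the frame of sleeve between 0.033 and 0.075 m and horizontal distance between crucible and sleeve below 0.012 m and linear speed of crucible above 0.5 m/s)).
It fails at once if the tare knob is turned while there is a rod in the crucible (distance between any of rod1, rod2, rod3, rod4 and crucible_well below 0.032 m and (velocity of joint tare_knob above 0.2 rad/s or velocity of joint tare_knob below -0.2 rad/s)).
It fails at once if one of the other tools on the bench is shoved more than 3 cm or the jar is knocked over (distance of any of jar, hammer, brush, pliers, bench_block from where it was at the start of the episode above 0.03 m or angle between jar's own z axis and vertical above 0.5 rad).
Of rod1, rod2, rod3, rod4 only 2 to 4 are there at a start; the rules pass over those that are not, and their reading is None.
At some moment in a run one of carrier may be knocked a few centimetres aside while the robot is not near it.
It also fails if it takes over 210 s, if anything falls off the work surface, if the arm or the gripper's body presses on something with over 40 N, if the wrist force passes 120 N, or if a joint passes its speed limit or range.

## Working session

There is one attempt and no reset: what is moved stays moved. The work goes in short steps, Python scripts to look and compute and a shell command to move; the robot and the scene stay as the last step left them, time stands still between calls to the robot, and variables do not carry over. Pictures are saved under pics/ and viewed, at most 14 in all, crops included, and the job is handed in when it is done.

```bash
ls; mkdir -p pics; cat > h.py <<'E'
from cell import bot
import numpy as np, cv2
def cam(n,save=None):
    c=bot.camera(n); p=c["pixels"]
    c["f"]=p.shape[0]/2/np.tan(np.radians(c["vfov"])/2); c["M"]=np.array(c["camera_from_world"]); c["W"]=np.linalg.inv(c["M"])
    if save: cv2.imwrite("pics/"+save,p[:,:,::-1])
    return c
def ray(c,u,v,z):
    d=c["W"][:3,:3]@np.array([(u-c["cx"])/c["f"],(v-c["cy"])/c["f"],1]); o=c["W"][:3,3]
    return o+d*(z-o[2])/d[2]
def cloud(c):
    z=c["z_map"]; v,u=np.mgrid[:z.shape[0],:z.shape[1]]
    P=np.stack([(u-c["cx"])/c["f"]*z,(v-c["cy"])/c["f"]*z,z],-1)
    P=P@c["W"][:3,:3].T+c["W"][:3,3]; P[z<=0]=np.nan; return P
def proj(c,p):
    q=c["M"][:3,:3]@np.array(p)+c["M"][:3,3]; return q[0]/q[2]*c["f"]+c["cx"],q[1]/q[2]*c["f"]+c["cy"]
E
python3 - <<'E'
from h import *
for n in("top","scene"):
    c=cam(n,n+"0.png"); print(n,c["f"],c["cx"],c["cy"],c["W"].round(2).tolist())
o=bot.get_obs(); print(o["clock"],np.array(o["orientation"]).round(3),o["wrist_force"])
E
```

```text
pics
top 482.74244950379034 320.9423251767184 197.26628634387697 [[0.03, -0.99, 0.16, 285.16], [-1.0, -0.03, -0.0, 14.66], [0.01, -0.16, -0.99, 1461.02], [0.0, 0.0, 0.0, 1.0]]
scene 370.0539556741885 324.5629196320166 200.8053897441529 [[-0.26, 0.5, -0.82, 1247.26], [0.97, 0.14, -0.22, 216.27], [0.01, -0.85, -0.52, 544.72], [0.0, 0.0, 0.0, 1.0]]
0.1 [[ 0.934  0.357 -0.   ]
 [ 0.357 -0.934  0.001]
 [ 0.    -0.001 -1.   ]] [ 0.13310671 -0.54964146 -0.07165048]
```

View pics/top0.png

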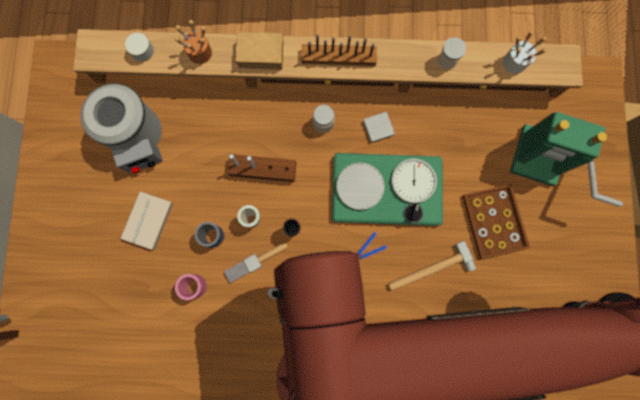

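View pics/scene0.png

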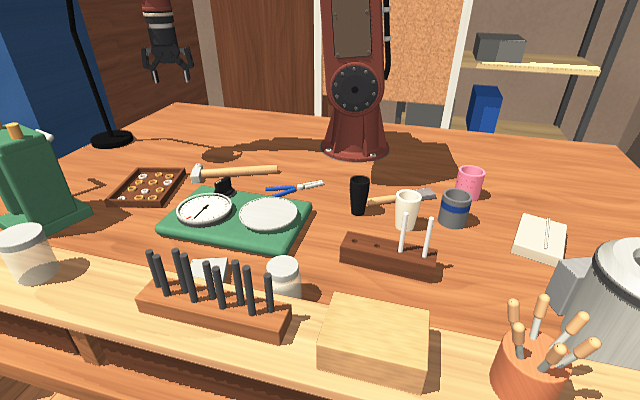

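Top view: the carrier is grey with a blue band at (208,236), and the pink lookalike is at (189,287), so not that one. The sleeve is at (248,216) and not to be confused with the jar at (323,118). The crucible is at (292,228). There are two rods, at (232,160) and (249,161), in the stock block at (260,168); the dark-pegged rack on the shelf at (338,52) is another lookalike. The scale is at (388,188), dial (414,181), knob (414,213). In the scene view the blue band shows at (456,209).

```bash
cat > m.py <<'E'
from h import *
c=cam("top"); P=cloud(c); 
def blob(name,u0,v0,r,zlo,zhi):
    v,u=np.mgrid[:400,:640]; m=(np.hypot(u-u0,v-v0)<r)&(P[...,2]>zlo)&(P[...,2]<zhi)
    Q=P[m]
    if len(Q)<3: print(name,"none",len(Q)); return
    (x,y),rr=cv2.minEnclosingCircle(Q[:,:2].astype(np.float32)); print(name,len(Q),"c",round(x),round(y),"r",round(rr,1),"z",np.median(Q[:,2]).round(1),Q[:,2].max().round(1))
blob("carrier",208,236,22,72,90)
blob("sleeve",248,216,18,80,100)
blob("crucible",292,228,16,90,110)
blob("pan",360,186,30,43,56)
blob("dial",414,181,30,45,60)
blob("knob",414,213,14,62,100)
blob("jar",323,118,18,75,95)
blob("rodA",232,160,8,100,150); blob("rodB",249,161,8,100,150)
hsv=cv2.cvtColor(c["pixels"],cv2.COLOR_RGB2HSV)
g=cv2.inRange(hsv,(60,80,30),(95,255,200)); g[:, :325]=0; g[:,450:]=0
pts=np.argwhere(g)[:,::-1]; w=np.array([ray(c,u,v,34)[:2] for u,v in pts],np.float32); print("scale",cv2.minAreaRect(w))
m=(P[...,2]>38)&(P[...,2]<52); m[:,:220]=0;m[:,300:]=0;m[:145]=0;m[188:]=0
print("block",cv2.minAreaRect(P[m][:,:2].astype(np.float32)))
E
python3 m.py; python3 - <<'E'
from h import *
a=cv2.imread("pics/top0.png"); cv2.imwrite("pics/crop1.png",cv2.resize(a[145:305,165:450],None,fx=2.8,fy=2.8,interpolation=cv2.INTER_CUBIC))
E
```

```text
carrier 187 c 398 335 r 35.8 z 78.8 88.0
sleeve 159 c 453 218 r 30.6 z 89.1 96.2
crucible 85 c 423 93 r 25.0 z 99.2 106.4
pan 1643 c 548 -111 r 86.8 z 50.0 56.0
dial 1220 c 566 -263 r 79.2 z 48.5 59.7
knob 93 c 481 -264 r 24.5 z 76.5 83.1
jar 315 c 763 11 r 30.5 z 84.8 92.3
rodA 22 c 613 266 r 5.1 z 133.7 141.8
rodB 21 c 610 217 r 5.5 z 135.2 143.8
scale ((554.3496704101562, -189.12620544433594), (325.34381103515625, 207.6348876953125), 89.63038635253906)
block ((608.1729736328125, 192.24810791015625), (201.0491943359375, 62.16284942626953), 86.19026947021484)
```

View pics/crop1.png

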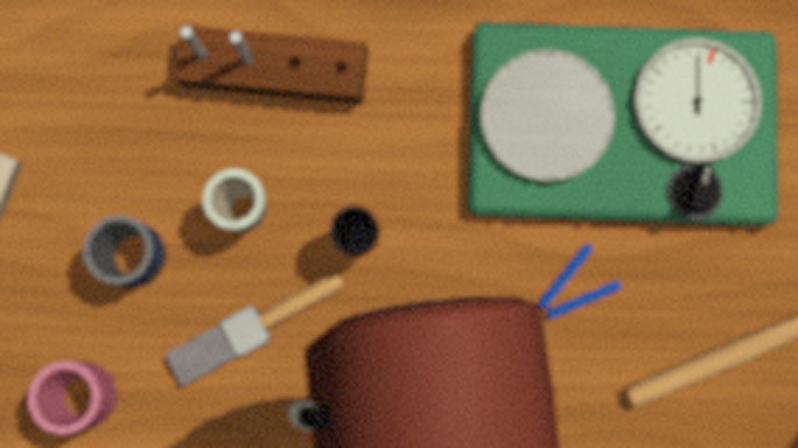

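The crop confirms the blue-banded carrier (left), white sleeve, dark crucible and two rods. The red zero mark is just clockwise of the pointer, and the pliers' blue handles lie in front of the scale. I'll level the yaw and move out.

```bash
python3 -m jog '[[[0,359,-184,0,0,0,20.9],[0,359,-184,0,0,0,20.9],[0,359,-184,0,0,0,20.9],[0,359,-184,0,0,0,20.9],[0,359,-184,0,0,0,20.9],[0,359,-184,0,0,0,20.9],[0,359,-184,0,0,0,20.9],[0,359,-184,0,0,0,20.9],[0,359,-184,0,0,0,20.9],[0,359,-184,0,0,0,20.9]]]' && python3 -m jog '[[[0,-30,-300,0,0,0,0],[0,-30,-300,0,0,0,0],[0,-30,-300,0,0,0,0],[0,-30,-300,0,0,0,0],[0,-30,-300,0,0,0,0],[0,-30,-300,0,0,0,0],[0,-30,-300,0,0,0,0],[0,-30,-300,0,0,0,0],[0,-30,-300,0,0,0,0],[0,-30,-300,0,0,0,0]]]' && python3 -c "
from h import *
o=bot.get_obs(); print(np.array(o['orientation']).round(3),o['joints'])"
```

```text
clock: 0.98
eef_pos: [485.4, -257.7, 404.6]
orientation: [[1.0, 0.002, 0.0], [0.002, -1.0, 0.0], [0.0, -0.0, -1.0]]
wrist_force: [-0.2, -0.9, -0.2]
width: 1.003
gripper_force: 0.0
clock: 1.82
eef_pos: [453.8, 39.7, 404.6]
orientation: [[1.0, 0.002, 0.0], [0.002, -1.0, -0.0], [0.0, 0.0, -1.0]]
wrist_force: [-0.2, -0.0, -0.7]
width: 0.998
gripper_force: 0.0
[[ 1.     0.002  0.   ]
 [ 0.002 -1.    -0.   ]
 [ 0.     0.    -1.   ]] [-2.01196716e-01 -3.40342716e-01 -3.15551878e-01  1.59544049e+00
 -4.67290989e-04  2.93868115e+00]
```

```bash
python3 -m jog '[[[0,0,0,0,0,0,-70],[0,0,0,0,0,0,-70],[0,0,0,0,0,0,-70],[0,-56,-295,0,0,0,-70],[0,-56,-295,0,0,0,-70],[0,-56,-295,0,0,0,-70],[0,-56,-295,0,0,0,-70],[0,-56,-295,0,0,0,-70],[0,-56,-295,0,0,0,-70],[0,-56,-295,0,0,0,-70]]]' >/dev/null && python3 -m jog '[[[0,0,0,0,0,0,-70],[0,0,0,0,0,0,-70],[0,0,0,0,0,0,-70],[0,0,0,0,0,0,-70],[0,0,0,0,0,0,-70],[0,0,0,0,0,0,-70],[0,0,0,0,0,0,-70],[0,0,0,0,0,0,-70],[0,0,0,0,0,0,-70],[0,0,0,0,0,0,-70]]]' >/dev/null&& python3 -m jog '[[[0,0,0,0,0,0,-40],[0,0,0,0,0,0,-40],[0,0,0,0,0,0,-40],[0,0,0,0,0,0,-40],[0,0,0,0,0,0,-40],[0,0,0,0,0,0,-40],[0,0,0,0,0,0,-40],[0,0,0,0,0,0,-40]]]' && python3 -c "
from h import *
c=cam('wrist','w1.png'); print(bot.get_obs()['joints'],c['W'].round(3),c['f'])"
```

```text
clock: 4.15
eef_pos: [400.4, 325.0, 404.4]
orientation: [[-1.0, 0.005, -0.0], [0.005, 1.0, -0.0], [0.0, -0.0, -1.0]]
wrist_force: [0.8, 0.4, 0.5]
width: 1.004
gripper_force: 0.0
[ 4.28296460e-01 -1.53187353e-01 -1.56726987e-01  1.56765618e+00
 -2.60781708e-04  4.32760617e-01] [[ 5.00000e-03  9.64000e-01  2.65000e-01  3.33841e+02]
 [ 1.00000e+00 -5.00000e-03 -2.00000e-03  3.24532e+02]
 [-0.00000e+00  2.65000e-01 -9.64000e-01  3.72643e+02]
 [ 0.00000e+00  0.00000e+00  0.00000e+00  1.00000e+00]] 315.7890294285679
```

View pics/w1.png

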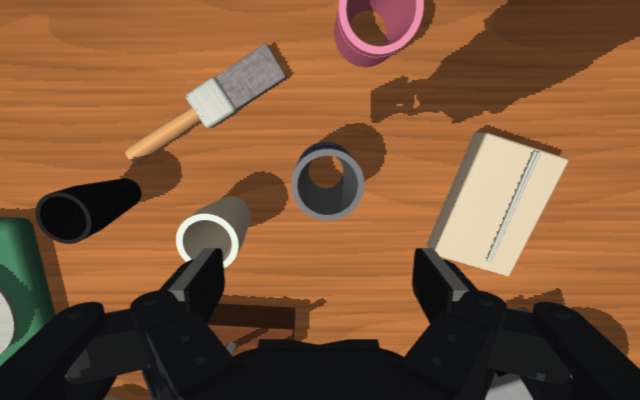

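Wrist view: carrier rim is centred near (328,181), sleeve near (207,240) and crucible near (65,217).

```bash
cat > rim.py <<'E'
# usage: rim.py cam u v zrim rexp : fit circle to cloud points near rim height around a pixel
from h import *
import sys
def rim(c,u0,v0,zr,r,tol=6,name=""):
    P=cloud(c); p=ray(c,u0,v0,zr)
    m=(abs(P[...,2]-zr)<tol)&(np.hypot(P[...,0]-p[0],P[...,1]-p[1])<r*1.5)
    Q=P[m]
    if len(Q)<5: print(name,"none at",p.round()); return
    (x,y),rr=cv2.minEnclosingCircle(Q[:,:2].astype(np.float32))
    A=np.c_[2*Q[:,:2],np.ones(len(Q))]; s=np.linalg.lstsq(A,(Q[:,:2]**2).sum(1),rcond=None)[0]
    print(name,len(Q),"ray",p.round(1),"mec",round(x,1),round(y,1),round(rr,1),"lsq",s[:2].round(1),np.sqrt(max(0,s[2]+s[0]**2+s[1]**2)).round(1),"z",np.median(Q[:,2]).round(1))
if __name__=="__main__":
    c=cam(sys.argv[1])
    for a in sys.argv[2:]:
        n,u,v,z,r=a.split(","); rim(c,float(u),float(v),float(z),float(r),6,n)
E
python3 rim.py wrist carrier,328,181,80,35 sleeve,207,240,90,30 crucible,65,217,100,25
```

```text
carrier 1522 ray [396.  333.8  80. ] mec 400.9 333.5 35.3 lsq [400.3 333.2] 31.7 z 79.0
sleeve 1042 ray [451.2 217.3  90. ] mec 454.1 216.4 30.5 lsq [453.8 217.4] 26.9 z 88.9
crucible 1120 ray [423.8  94.1 100. ] mec 425.5 91.5 26.0 lsq [425.1  92.4] 23.0 z 98.5
```

```bash
python3 -m jog '[[[0,0,8.5,0,0,0,0],[0,0,8.5,60,0,0,0],[0,0,8.5,100,0,0,0],[0,0,8.5,140,0,0,0],[0,0,8.5,170,0,0,0],[0,0,8.5,190,0,0,0],[0,0,8.5,207,0,0,0],[0,0,8.5,207,0,0,0],[0,0,8.5,207,0,0,0],[0,0,8.5,207,0,0,0]]]' 30 && python3 -m jog '[[[0.5,0,0,0,0,0,0],[0.5,0,0,0,0,0,0],[0.5,0,0,0,0,0,0],[0.5,0,0,0,0,0,0],[0.5,0,0,0,0,0,0],[0.5,0,0,0,0,0,0],[0.5,0,0,0,0,0,0],[0.5,0,0,0,0,0,0]]]' 30
```

```text
clock: 5.08
eef_pos: [400.0, 335.0, 199.2]
orientation: [[-1.0, 0.0, 0.002], [0.0, 1.0, 0.001], [-0.002, 0.001, -1.0]]
wrist_force: [-0.1, -0.9, -0.5]
width: 1.002
gripper_force: 0.0
clock: 5.75
eef_pos: [400.3, 334.8, 199.8]
orientation: [[-1.0, 0.0, 0.003], [0.0, 1.0, 0.001], [-0.003, 0.001, -1.0]]
wrist_force: [-1.4, -1.3, 6.5]
width: 0.812
gripper_force: 33.4
```

```bash
python3 -m jog '[[[0.5,0,0,-30,0,0,0],[0.5,0,0,-60,0,0,0],[0.5,0,0,-100,0,0,0],[0.5,0,0,-140,0,0,0],[0.5,0,0,-180,0,0,0],[0.5,0,0,-200,0,0,0],[0.5,0,0,-200,0,0,0],[0.5,0,0,-200,0,0,0]]]' && python3 - <<'E'
from h import *
c=cam("top"); g=cv2.cvtColor(c["pixels"],cv2.COLOR_RGB2HSV)
m=((g[...,1]<45)&(g[...,2]>110)).astype(np.uint8)*255
for nm,u0,u1,z in(("pan",330,386,50),("dial",388,442,53)):
    k=np.zeros_like(m);k[150:225,u0:u1]=m[150:225,u0:u1]
    ct=max(cv2.findContours(k,0,2)[0],key=cv2.contourArea); e=cv2.fitEllipse(cv2.convexHull(ct)); w=ray(c,*e[0],z); print(nm,e,w.round(1), "diam",(max(e[1])/c["f"]*(1461-z)).round(1))
g2=cv2.inRange(g,(60,80,30),(95,255,200)); g2[:,:325]=0; g2[:,450:]=0
ct=max(cv2.findContours(g2,0,2)[0],key=cv2.contourArea); r=cv2.minAreaRect(ct); print(r,ray(c,*r[0],30).round(1))
E
```

```text
clock: 6.42
eef_pos: [399.7, 334.6, 398.9]
orientation: [[-1.0, 0.0, 0.002], [0.0, 1.0, 0.001], [-0.002, 0.001, -1.0]]
wrist_force: [-0.7, 0.9, -4.9]
width: 0.811
gripper_force: 38.5
pan ((360.0341491699219, 185.74758911132812), (47.167720794677734, 48.15050506591797), 102.61512756347656) [ 557.2 -106.    50. ] diam 140.7
dial ((413.8983154296875, 180.28579711914062), (43.975738525390625, 45.69152069091797), 118.77953338623047) [ 578. -266.   53.] diam 133.3
((387.57122802734375, 188.93350219726562), (109.07310485839844, 67.78730773925781), 1.9749339818954468) [ 553.8 -190.9   30. ]
```

```bash
python3 -m jog '[[[0.5,-78,-220,0,0,0,0],[0.5,-78,-220,0,0,0,0],[0.5,-78,-220,0,0,0,0],[0.5,-78,-220,0,0,0,0],[0.5,-78,-220,0,0,0,0],[0.5,-78,-220,0,0,0,0],[0.5,-78,-220,0,0,0,0],[0.5,-78,-220,0,0,0,0]]]' >/dev/null && python3 -m jog '[[[0.5,-79,-220,0,0,0,0],[0.5,-79,-220,0,0,0,0],[0.5,-79,-220,0,0,0,0],[0.5,-79,-220,0,0,0,0],[0.5,-79,-220,0,0,0,0],[0.5,-79,-220,0,0,0,0],[0.5,-79,-220,0,0,0,0],[0.5,-79,-220,0,0,0,0]]]' >/dev/null&& python3 -m jog '[[[0.5,0,0,40,0,0,0],[0.5,0,0,75,0,0,0],[0.5,0,0,100,0,0,0],[0.5,0,0,120,0,0,0],[0.5,0,0,135,0,0,0],[0.5,0,0,140,0,0,0],[0.5,0,0,140,0,0,0],[0.5,0,0,140,0,0,0]]]' && python3 -c "
from h import *
c=cam('wrist','w2.png')
cam('scene','s2.png')"
```

```text
clock: 8.47
eef_pos: [556.4, -104.5, 258.2]
orientation: [[-1.0, -0.001, 0.0], [-0.001, 1.0, 0.0], [-0.0, 0.0, -1.0]]
wrist_force: [0.5, -0.1, -3.8]
width: 0.81
gripper_force: 38.7
```

View pics/s2.png

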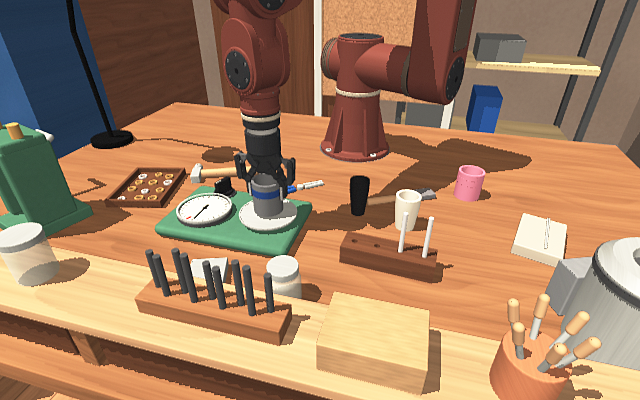

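The carrier is held upright just above the pan at (267,196). I'll lower it the last bit.

```bash
python3 -m jog '[[[0.5,0,0,3,0,0,0],[0.5,0,0,5,0,0,0],[0.5,0,0,7,0,0,0],[0.5,0,0,8,0,0,0],[0.5,0,0,9,0,0,0],[0.5,0,0,9,0,0,0],[0.5,0,0,9,0,0,0]]]'
```

```text
clock: 9.15
eef_pos: [556.4, -105.6, 248.9]
orientation: [[-1.0, 0.0, 0.0], [0.0, 1.0, -0.0], [-0.0, -0.0, -1.0]]
wrist_force: [-0.5, 0.1, -2.5]
width: 0.812
gripper_force: 38.9
```

```bash
python3 -m jog '[[[0.5,0,0,1.3,0,0,0],[0.5,0,0,1.3,0,0,0],[0.5,0,0,1.3,0,0,0],[0,0,0,1.3,0,0,0],[0,0,0,1.3,0,0,0],[0,0,0,1.3,0,0,0],[0,0,0,1.3,0,0,0],[0,0,0,1.3,0,0,0]]]' && python3 -m jog '[[[0,0,0,-15,0,0,0],[0,0,0,-40,0,0,0],[0,0,0,-80,0,0,0],[0,0,0,-120,0,0,0],[0,0,0,-155,0,0,0],[0,0,0,-155,0,0,0],[0,0,0,-155,0,0,0],[0,0,0,-155,0,0,0]]]' && python3 rim.py wrist carrier,320,181,128,35; python3 - <<'E'
from h import *
c=cam("wrist","w3.png"); print(proj(c,(557,-106,127)))
E
```

```text
clock: 9.82
eef_pos: [556.5, -105.5, 247.5]
orientation: [[-1.0, -0.0, 0.0], [-0.0, 1.0, -0.0], [-0.0, -0.0, -1.0]]
wrist_force: [0.5, 0.1, 0.2]
width: 1.0
gripper_force: 0.0
clock: 10.48
eef_pos: [556.4, -105.5, 402.1]
orientation: [[-1.0, -0.0, -0.0], [-0.0, 1.0, -0.0], [0.0, -0.0, -1.0]]
wrist_force: [0.2, 0.4, -0.6]
width: 0.996
gripper_force: 0.0
carrier 2120 ray [ 541.4 -104.7  128. ] mec 556.5 -105.9 35.1 lsq [ 555.9 -106. ] 31.8 z 126.5
(np.float64(317.99328365584057), np.float64(200.78401765896328))
```

View pics/w3.png

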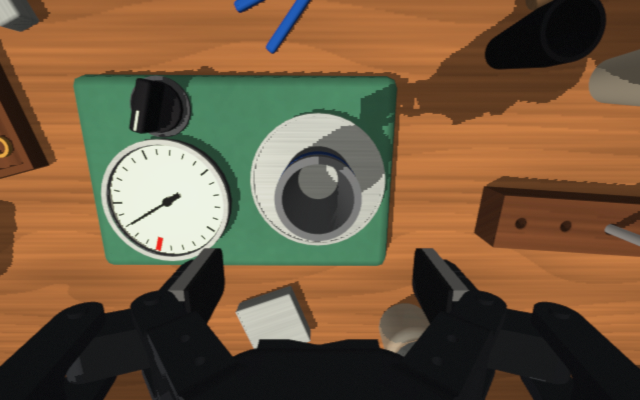

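The carrier stands on the pan; its rim is centred at (318,200) and within 1 mm of the pan centre. The pointer has moved clockwise of the red mark at (159,244). Next is the sleeve.

```bash
python3 -m jog '[[[0,102,322,0,0,0,0],[0,102,322,0,0,0,0],[0,102,322,0,0,0,0],[0,102,322,0,0,0,0],[0,102,322,0,0,0,0],[0,102,322,0,0,0,0],[0,102,322,0,0,0,0],[0,102,322,0,0,0,0],[0,102,322,0,0,0,0],[0,102,322,0,0,0,0]]]' && python3 -m jog '[[[0,0,0,0,0,0,0],[0,0,0,0,0,0,0]]]' && python3 -c "
from h import *
from rim import rim
c=cam('wrist'); u=proj(c,(454,217,90)); rim(c,*u,90,30,6,'sleeve')
u=proj(c,(425,92.5,100)); rim(c,*u,100,25,6,'cru')"
```

```text
clock: 11.42
eef_pos: [453.2, 218.5, 401.1]
orientation: [[-1.0, -0.004, -0.002], [-0.004, 1.0, -0.0], [0.002, -0.0, -1.0]]
wrist_force: [0.4, -0.7, -0.1]
width: 0.996
gripper_force: 0.0
clock: 11.58
eef_pos: [454.8, 215.5, 401.6]
orientation: [[-1.0, 0.001, -0.001], [0.001, 1.0, -0.001], [0.001, -0.001, -1.0]]
wrist_force: [-0.2, -1.0, -0.3]
width: 0.999
gripper_force: 0.0
sleeve 1374 ray [454. 217.  90.] mec 454.9 216.7 30.1 lsq [454.3 216.6] 26.8 z 88.9
cru 1052 ray [425.   92.5 100. ] mec 425.6 91.4 25.4 lsq [425.4  92.1] 22.9 z 98.8
```

```bash
python3 -m jog '[[[0,0,1,40,0,0,0],[0,0,1,80,0,0,0],[0,0,1,115,0,0,0],[0,0,1,145,0,0,0],[0,0,1,165,0,0,0],[0,0,1,172,0,0,0],[0,0,1,172,0,0,0],[0,0,1,172,0,0,0]]]' 25 >/dev/null && python3 -m jog '[[[0.6,0,0,0,0,0,0],[0.6,0,0,0,0,0,0],[0.6,0,0,0,0,0,0],[0.6,0,0,0,0,0,0],[0.6,0,0,0,0,0,0],[0.6,0,0,0,0,0,0],[0.6,0,0,0,0,0,0],[0.6,0,0,0,0,0,0]]]' 25 && python3 -m jog '[[[0.6,0,0,-30,0,0,0],[0.6,0,0,-60,0,0,0],[0.6,0,0,-100,0,0,0],[0.6,0,0,-140,0,0,0],[0.6,0,0,-172,0,0,0],[0.6,0,0,-172,0,0,0],[0.6,0,0,-172,0,0,0]]]'
```

```text
clock: 12.97
eef_pos: [455.2, 217.5, 232.2]
orientation: [[-1.0, -0.0, 0.003], [-0.0, 1.0, -0.0], [-0.003, -0.0, -1.0]]
wrist_force: [-0.3, -1.6, 6.9]
width: 0.695
gripper_force: 26.1
clock: 13.55
eef_pos: [454.9, 217.7, 404.8]
orientation: [[-1.0, -0.0, 0.004], [-0.0, 1.0, 0.001], [-0.004, 0.001, -1.0]]
wrist_force: [0.7, -0.8, -2.5]
width: 0.688
gripper_force: 29.1
```

```bash
python3 -m jog '[[[0.6,-102,-323,0,0,0,0],[0.6,-102,-323,0,0,0,0],[0.6,-102,-323,0,0,0,0],[0.6,-102,-323,0,0,0,0],[0.6,-102,-323,0,0,0,0],[0.6,-102,-323,0,0,0,0],[0.6,-102,-323,0,0,0,0],[0.6,-102,-323,0,0,0,0],[0.6,-102,-323,0,0,0,0],[0.6,-102,-323,0,0,0,0]]]' >/dev/null && python3 -m jog '[[[0.6,0,0,0,0,0,0],[0.6,0,0,0,0,0,0],[0.6,0,0,0,0,0,0]]]' && python3 -c "
from h import *
from rim import rim
c=cam('wrist','w4.png'); u=proj(c,(557,-106,127)); rim(c,*u,127.5,35,6,'carrier')
P=cloud(c); v,uu=np.mgrid[:400,:640]
m=(P[...,2]>165)&(P[...,2]<195)&(abs(uu-320)<90); print(m.sum(), [ (np.nanmin(P[m][:,i]).round(1),np.nanmax(P[m][:,i]).round(1)) for i in (0,1)] if m.any() else 0)"
```

```text
clock: 14.63
eef_pos: [556.2, -104.2, 402.2]
orientation: [[-1.0, -0.002, -0.0], [-0.002, 1.0, 0.0], [0.0, 0.0, -1.0]]
wrist_force: [0.6, -0.6, -1.4]
width: 0.693
gripper_force: 29.2
carrier 1229 ray [ 556.9 -106.   127.5] mec 556.4 -106.0 35.0 lsq [ 554.9 -106. ] 31.2 z 126.5
1172 [(np.float64(529.1), np.float64(573.0)), (np.float64(-123.3), np.float64(-88.2))]
```

View pics/w4.png

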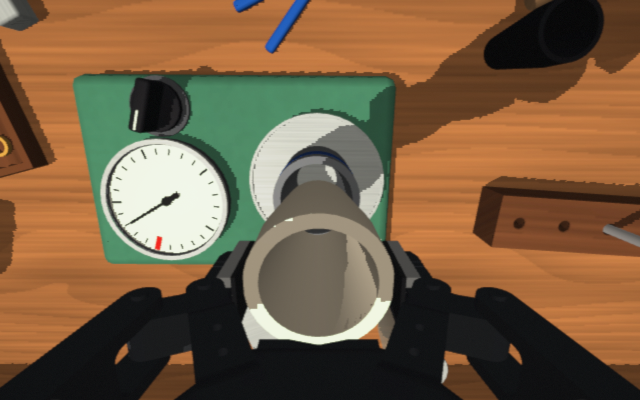

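The sleeve is held upright with its rim around (320,280). The carrier is still at (318,185), where it was left. I'll measure the held sleeve's rim, then align.

```bash
python3 -c "
from h import *
from rim import rim
c=cam('wrist'); u=proj(c,(556,-105,260)); rim(c,*u,259,30,7,'held')
P=cloud(c); m=abs(P[...,2]-259)<7; Q=P[m]; Q=Q[np.hypot(Q[:,0]-556,Q[:,1]+105)<40]; print(Q.min(0),Q.max(0)); print(np.array(bot.get_obs()['eef_pos']))"
```

```text
held 9405 ray [ 556.6 -105.   259. ] mec 550.1 -104.7 43.4 lsq [ 553.3 -104.7] 27.8 z 259.0
[ 524.97473101 -144.49669086  252.00049487] [582.90190793 -65.48445688 265.992087  ]
[ 556.27429507 -104.32226192  402.50459362]
```

```bash
python3 -m jog '[[[0.6,-0.7,-1.3,20,0,0,0],[0.6,-0.7,-1.3,40,0,0,0],[0.6,-0.7,-1.3,55,0,0,0],[0.6,-0.7,-1.3,68,0,0,0],[0.6,-0.7,-1.3,78,0,0,0],[0.6,-0.7,-1.3,84,0,0,0],[0.6,-0.7,-1.3,88,0,0,0],[0.6,-0.7,-1.3,90,0,0,0],[0.6,-0.7,-1.3,90,0,0,0],[0.6,-0.7,-1.3,90,0,0,0]]]' && python3 -m jog '[[[0.6,0,0,1,0,0,0],[0.6,0,0,2,0,0,0],[0.6,0,0,2,0,0,0],[0.6,0,0,2,0,0,0]]]'; python3 -c "
from h import *
o=bot.get_obs()
print([bot.get_obs()['wrist_force'] for _ in range(2)])"
```

```text
clock: 15.57
eef_pos: [557.2, -106.7, 313.0]
orientation: [[-1.0, -0.0, 0.001], [-0.0, 1.0, 0.0], [-0.001, 0.0, -1.0]]
wrist_force: [0.7, 2.2, -0.6]
width: 0.693
gripper_force: 29.3
clock: 15.9
eef_pos: [557.2, -106.8, 310.6]
orientation: [[-1.0, -0.0, 0.0], [-0.0, 1.0, -0.0], [-0.0, -0.0, -1.0]]
wrist_force: [-0.5, 2.9, 0.8]
width: 0.694
gripper_force: 29.4
[array([-0.48550714,  2.93985441,  0.84943165]), array([-0.48550714,  2.93985441,  0.84943165])]
```

```bash
python3 -m jog '[[[0.6,0,0.5,-2,0,0,0],[0.6,0,1.0,-2,0,0,0],[0.6,0,1.0,-2,0,0,0],[0.6,0,1,-2,0,0,0]]]' && python3 -m jog '[[[0.6,0,0,1,0,0,0],[0.6,0,0,2,0,0,0],[0.6,0,0,2,0,0,0],[0.6,0,0,2,0,0,0]]]'; python3 -c "
from h import *
from rim import rim
c=cam('wrist'); u=proj(c,(557,-106,127)); rim(c,*u,127.,35,6,'carrier')"
```

```text
clock: 16.23
eef_pos: [557.1, -106.0, 312.4]
orientation: [[-1.0, 0.0, -0.0], [0.0, 1.0, -0.001], [0.0, -0.001, -1.0]]
wrist_force: [0.7, 0.0, -2.4]
width: 0.694
gripper_force: 29.2
clock: 16.57
eef_pos: [557.1, -105.9, 310.2]
orientation: [[-1.0, 0.0, -0.0], [0.0, 1.0, -0.0], [0.0, -0.0, -1.0]]
wrist_force: [0.1, 0.5, -1.3]
width: 0.695
gripper_force: 29.2
carrier 3626 ray [ 557. -106.  127.] mec 552.0 -106.5 34.7 lsq [ 548.8 -106.8] 26.6 z 126.7
```

```bash
python3 -m jog '[[[0.6,0,0.2,0.5,0,0,0],[0.6,0,0.2,1,0,0,0],[0.6,0,0.2,1,0,0,0],[0.6,0,0.2,1,0,0,0]]]'
```

```text
clock: 16.95
eef_pos: [557.1, -105.7, 309.5]
orientation: [[-1.0, 0.0, 0.0], [0.0, 1.0, -0.0], [-0.0, -0.0, -1.0]]
wrist_force: [0.5, -0.9, -1.4]
width: 0.692
gripper_force: 29.3
```

```bash
python3 -m jog '[[[0.6,0,0,0.5,0,0,0],[0.6,0,0,1,0,0,0],[0.6,0,0,1,0,0,0],[0.6,0,0,1,0,0,0]]]' && python3 -m jog '[[[0.3,0,0,0,0,0,0],[0.2,0,0,0,0,0,0],[0.1,0,0,0,0,0,0],[0,0,0,0,0,0,0],[0,0,0,0,0,0,0],[0,0,0,0,0,0,0],[0,0,0,0,0,0,0]]]' && python3 -m jog '[[[0,0,0,-10,0,0,0],[0,0,0,-30,0,0,0],[0,0,0,-60,0,0,0],[0,0,0,-95,0,0,0],[0,0,0,-95,0,0,0],[0,0,0,-95,0,0,0]]]' && python3 -c "
from h import *
from rim import rim
c=cam('wrist','w5.png'); u=proj(c,(557,-106,165)); rim(c,*u,163.5,30,5,'sleeve'); rim(c,*u,127,35,5,'carrier')"
```

```text
clock: 17.28
eef_pos: [557.2, -105.7, 308.5]
orientation: [[-1.0, 0.0, 0.0], [0.0, 1.0, -0.0], [-0.0, -0.0, -1.0]]
wrist_force: [0.9, -1.4, -1.1]
width: 0.693
gripper_force: 29.3
clock: 17.87
eef_pos: [557.1, -105.6, 308.4]
orientation: [[-1.0, -0.0, 0.0], [-0.0, 1.0, -0.0], [-0.0, -0.0, -1.0]]
wrist_force: [-0.4, -0.1, 0.6]
width: 0.996
gripper_force: 0.0
clock: 18.37
eef_pos: [557.6, -105.8, 406.7]
orientation: [[-1.0, -0.0, 0.005], [-0.0, 1.0, -0.002], [-0.005, -0.002, -1.0]]
wrist_force: [0.2, -0.3, -1.1]
width: 1.0
gripper_force: 0.0
sleeve 2287 ray [ 557.5 -106.   163.5] mec 556.4 -106.7 30.2 lsq [ 555.8 -106.7] 26.8 z 162.5
carrier 1220 ray [ 568.9 -105.9  127. ] mec 556.4 -106.6 35.1 lsq [ 549.5 -106.5] 27.2 z 125.6
```

```bash
python3 -m jog '[[[0,132,198,0,0,0,0],[0,132,198,0,0,0,0],[0,132,198,0,0,0,0],[0,132,198,0,0,0,0],[0,132,198,0,0,0,0],[0,132,198,0,0,0,0],[0,132,198,0,0,0,0],[0,132,198,0,0,0,0],[0,132,198,0,0,0,0],[0,132,198,0,0,0,0]]]' && python3 -c "
from h import *
from rim import rim
c=cam('wrist','w5.png'); u=proj(c,(425,92,100)); rim(c,*u,100,25,6,'cru'); print(bot.get_obs()['eef_pos'])"
```

```text
clock: 19.25
eef_pos: [425.5, 91.7, 402.8]
orientation: [[-1.0, 0.001, -0.001], [0.001, 1.0, -0.0], [0.001, -0.0, -1.0]]
wrist_force: [0.0, -0.4, -0.2]
width: 0.999
gripper_force: 0.0
cru 844 ray [425.  92. 100.] mec 425.8 91.3 25.2 lsq [425.3  91.3] 22.9 z 99.0
[425.57305189  91.57203804 402.85197198]
```

```bash
python3 -m jog '[[[0,0,0,40,0,0,0],[0,0,0,80,0,0,0],[0,0,0,110,0,0,0],[0,0,0,135,0,0,0],[0,0,0,152,0,0,0],[0,0,0,162,0,0,0],[0,0,0,162,0,0,0],[0,0,0,162,0,0,0]]]' 25 >/dev/null && python3 -m jog '[[[0.65,0,0,0,0,0,0],[0.65,0,0,0,0,0,0],[0.65,0,0,0,0,0,0],[0.65,0,0,0,0,0,0],[0.65,0,0,0,0,0,0],[0.65,0,0,0,0,0,0],[0.65,0,0,0,0,0,0],[0.65,0,0,0,0,0,0]]]' 25 && python3 -m jog '[[[0.65,0,0,-30,0,0,0],[0.65,0,0,-60,0,0,0],[0.65,0,0,-100,0,0,0],[0.65,0,0,-140,0,0,0],[0.65,0,0,-180,0,0,0],[0.65,0,0,-195,0,0,0],[0.65,0,0,-195,0,0,0],[0.65,0,0,-195,0,0,0]]]'
```

```text
clock: 20.63
eef_pos: [425.6, 92.3, 242.6]
orientation: [[-1.0, -0.0, 0.002], [-0.0, 1.0, -0.0], [-0.002, -0.0, -1.0]]
wrist_force: [-0.5, 0.3, 5.1]
width: 0.578
gripper_force: 26.0
clock: 21.3
eef_pos: [425.3, 92.4, 436.9]
orientation: [[-1.0, -0.0, 0.002], [-0.0, 1.0, -0.0], [-0.002, -0.0, -1.0]]
wrist_force: [0.3, -0.4, -2.5]
width: 0.575
gripper_force: 27.1
```

```bash
python3 -m jog '[[[0.65,-131.6,-198.1,0,0,0,0],[0.65,-131.6,-198.1,0,0,0,0],[0.65,-131.6,-198.1,0,0,0,0],[0.65,-131.6,-198.1,0,0,0,0],[0.65,-131.6,-198.1,0,0,0,0],[0.65,-131.6,-198.1,0,0,0,0],[0.65,-131.6,-198.1,0,0,0,0],[0.65,-131.6,-198.1,0,0,0,0],[0.65,-131.6,-198.1,0,0,0,0],[0.65,-131.6,-198.1,0,0,0,0]]]' >/dev/null&& python3 -m jog '[[[0.65,0,0,30,0,0,0],[0.65,0,0,30,0,0,0],[0.65,0,0,30,0,0,0]]]' && python3 -c "
from h import *
from rim import rim
c=cam('wrist','w6.png'); u=proj(c,(557,-106,163)); rim(c,*u,163.5,30,6,'sleeve'); print(bot.get_obs()['eef_pos'])
P=cloud(c); m=(P[...,2]>255)&(P[...,2]<269); Q=P[m]; Q=Q[np.hypot(Q[:,0]-557,Q[:,1]+106)<27]; print(len(Q),Q.min(0),Q.max(0))"
```

```text
clock: 22.38
eef_pos: [555.9, -104.6, 405.4]
orientation: [[-1.0, -0.001, -0.003], [-0.001, 1.0, 0.001], [0.003, 0.001, -1.0]]
wrist_force: [-0.6, -0.3, -0.5]
width: 0.577
gripper_force: 27.2
sleeve 1323 ray [ 556.8 -106.   163.5] mec 556.2 -106.8 30.0 lsq [ 555.5 -106.7] 26.5 z 162.6
[ 556.26198923 -104.8719146   406.8152595 ]
5461 [ 530.00652644 -130.33913738  255.00331836] [580.51752387 -79.99899503 268.9981479 ]
```

View pics/w6.png

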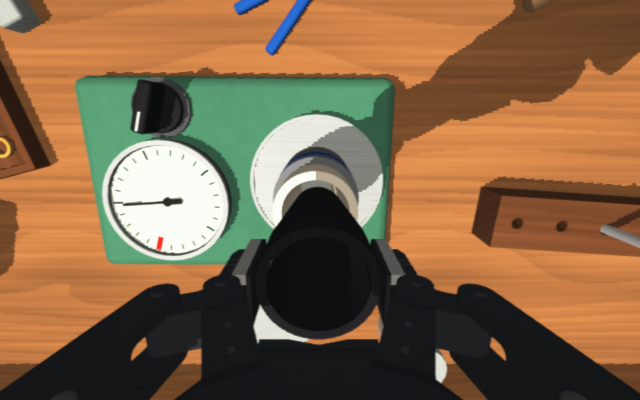

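The crucible is held over the sleeve mouth (316,195), upright. I'll lower it.

```bash
python3 -m jog '[[[0.65,-0.7,-0.9,15,0,0,0],[0.65,-0.7,-0.9,28,0,0,0],[0.65,-0.7,-0.9,38,0,0,0],[0.65,-0.7,-0.9,46,0,0,0],[0.65,-0.7,-0.9,52,0,0,0],[0.65,-0.7,-0.9,56,0,0,0],[0.65,-0.7,-0.9,57,0,0,0],[0.65,-0.7,-0.9,57,0,0,0],[0.65,-0.7,-0.9,57,0,0,0]]]' && python3 -m jog '[[[0.65,0,0,1,0,0,0],[0.65,0,0,2,0,0,0],[0.65,0,0,2,0,0,0],[0.65,0,0,2,0,0,0]]]'
```

```text
clock: 23.18
eef_pos: [557.4, -106.5, 349.7]
orientation: [[-1.0, -0.0, -0.0], [-0.0, 1.0, 0.0], [0.0, 0.0, -1.0]]
wrist_force: [-0.2, 1.3, -2.0]
width: 0.578
gripper_force: 27.1
clock: 23.52
eef_pos: [557.5, -106.6, 347.7]
orientation: [[-1.0, -0.0, 0.0], [-0.0, 1.0, -0.0], [-0.0, -0.0, -1.0]]
wrist_force: [-1.6, 3.1, 1.0]
width: 0.58
gripper_force: 27.3
```

```bash
python3 -m jog '[[[0.65,0.4,0.5,-2,0,0,0],[0.65,0.4,1.0,-2,0,0,0],[0.65,0.4,1.0,-2,0,0,0],[0.65,0.4,1,-1,0,0,0],[0.65,0.4,1,0,0,0,0],[0.65,0.4,1,0,0,0,0],[0.65,0.4,1,0,0,0,0]]]' && python3 -m jog '[[[0.65,0,0,1,0,0,0],[0.65,0,0,1,0,0,0],[0.65,0,0,1,0,0,0]]]'
```

```text
clock: 24.1
eef_pos: [557.0, -105.7, 347.2]
orientation: [[-1.0, 0.0, -0.0], [0.0, 1.0, -0.0], [0.0, -0.0, -1.0]]
wrist_force: [-0.0, 0.3, -0.5]
width: 0.578
gripper_force: 27.2
clock: 24.35
eef_pos: [557.0, -105.7, 346.4]
orientation: [[-1.0, 0.0, -0.0], [0.0, 1.0, -0.0], [0.0, -0.0, -1.0]]
wrist_force: [-0.5, -1.0, -0.9]
width: 0.578
gripper_force: 27.3
```

Down 1 mm more, then release and rise.

```bash
python3 -m jog '[[[0.65,0,0,0.5,0,0,0],[0.65,0,0,1,0,0,0],[0.65,0,0,1,0,0,0]]]' && python3 -m jog '[[[0.4,0,0,0,0,0,0],[0.3,0,0,0,0,0,0],[0.2,0,0,0,0,0,0],[0.1,0,0,0,0,0,0],[0,0,0,0,0,0,0],[0,0,0,0,0,0,0],[0,0,0,0,0,0,0],[0,0,0,0,0,0,0]]]' && python3 -m jog '[[[0,0,0,-10,0,0,0],[0,0,0,-30,0,0,0],[0,0,0,-60,0,0,0],[0,0,0,-95,0,0,0],[0,0,0,-95,0,0,0],[0,0,0,-95,0,0,0]]]' && python3 -c "
from h import *
from rim import rim
c=cam('wrist','w7.png'); u=proj(c,(557,-106,165)); rim(c,*u,162.5,30,4,'sleeve'); rim(c,*u,127,35,5,'carrier');rim(c,*u,200,25,6,'cru')"
```

```text
clock: 24.6
eef_pos: [557.0, -105.6, 345.3]
orientation: [[-1.0, -0.0, -0.0], [-0.0, 1.0, -0.0], [0.0, -0.0, -1.0]]
wrist_force: [-0.2, -1.6, -1.1]
width: 0.573
gripper_force: 27.3
clock: 25.27
eef_pos: [557.0, -105.6, 345.4]
orientation: [[-1.0, 0.0, 0.0], [0.0, 1.0, -0.0], [-0.0, -0.0, -1.0]]
wrist_force: [0.4, -0.8, 0.2]
width: 1.003
gripper_force: 0.0
clock: 25.77
eef_pos: [557.4, -105.8, 443.6]
orientation: [[-1.0, -0.0, 0.005], [-0.0, 1.0, -0.002], [-0.005, -0.002, -1.0]]
wrist_force: [0.2, -0.6, -0.5]
width: 1.002
gripper_force: 0.0
sleeve 1047 ray [ 557.7 -106.   162.5] mec 555.7 -106.5 30.0 lsq [ 552.3 -106.5] 24.5 z 162.1
carrier 837 ray [ 567.2 -105.9  127. ] mec 556.1 -106.5 34.9 lsq [ 548.3 -106.3] 26.6 z 125.0
cru 1383 ray [ 547.6 -106.1  200. ] mec 556.3 -106.6 25.2 lsq [ 555.8 -106.6] 22.9 z 199.2
```

View pics/w7.png

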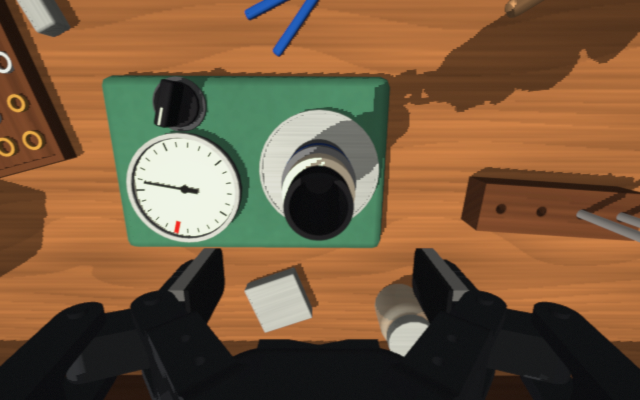

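The nest is complete: crucible rim at (318,200), concentric, and its height gives a loose seat. Pointer tip is at (143,183), the red mark at (177,228) and the knob at (178,103). I'll measure the angles.

```bash
cat > dial.py <<'E'
from h import *
def dial(c,zp=50):
    p=c["pixels"]; P=cloud(c); h=cv2.cvtColor(p,cv2.COLOR_RGB2HSV)
    W=np.dstack(ray_all(c,zp)); m=np.hypot(W[...,0]-578,W[...,1]+266)<58
    red=((h[...,0]<8)|(h[...,0]>172))&(h[...,1]>130)&(h[...,2]>100)&m
    dk=(h[...,2]<60)&m
    a=W[red].mean(0)
    B=W[dk]; 
    wm=(h[...,1]<60)&(h[...,2]>150)&m
    ct=cv2.convexHull(np.argwhere(wm)[:,::-1].astype(np.int32)); e=cv2.fitEllipse(ct); D=ray(c,*e[0],zp)[:2]
    r=np.hypot(*(B-D).T); hub=B[r<6].mean(0); 
    far=B[(r>15)&(r<38)]
    ang=lambda v:np.arctan2(-v[1],v[0])
    t=(far-hub).mean(0)
    print("D",D.round(1),"hub",hub.round(1),"red",a.round(1),"r",np.hypot(*(a-hub)).round(1),"pointer cw",ang(t).round(3),len(far),"mark cw",ang(a-hub).round(3),"diff deg",np.degrees(ang(t)-ang(a-hub)).round(1))
def ray_all(c,z):
    v,u=np.mgrid[:400,:640]; d=np.stack([(u-c["cx"])/c["f"],(v-c["cy"])/c["f"],np.ones(u.shape)],-1)@c["W"][:3,:3].T
    o=c["W"][:3,3]; s=(z-o[2])/d[...,2]; return o[0]+d[...,0]*s,o[1]+d[...,1]*s
if __name__=="__main__":
    c=cam("wrist"); dial(c)
    P=cloud(c); Q=P[(P[...,2]>70)&(P[...,2]<110)&(np.hypot(P[...,0]-481,P[...,1]+265)<40)]
    if len(Q)>10:
        z=np.percentile(Q[:,2],85); T=Q[abs(Q[:,2]-z)<4]; print("knob z",z.round(1),len(T),cv2.minAreaRect(T[:,:2].astype(np.float32)),T.mean(0).round(1))
    o=bot.get_obs(); print(o["eef_pos"].round(1) if hasattr(o["eef_pos"],"round") else o["eef_pos"],np.round(o["joints"],2))
E
python3 -m jog '[[[0,82,-160,0,0,0,0],[0,82,-160,0,0,0,0],[0,82,-160,0,0,0,0],[0,82,-160,0,0,0,0],[0,82,-160,0,0,0,0],[0,82,-160,0,0,0,0],[0,82,-160,0,0,0,0],[0,82,-160,0,0,0,0]]]' >/dev/null; python3 dial.py
```

```text
D [ 575.7 -266. ] hub [ 578.4 -266.3] red [ 626.1 -281.3] r 50.0 pointer cw 1.726 15 mark cw 0.305 diff deg 81.4
knob z 76.7 544 ((483.30694580078125, -265.6543884277344), (13.870983123779297, 47.393280029296875), 72.9513168334961) [ 482.6 -265.6   75.7]
[ 475.5 -264.5  440.1] [-0.75 -0.05  0.    1.63  0.   -0.75]
```

```bash
python3 -m jog '[[[0.5,-8,-0.7,40,0,0,7],[0.5,-8,-0.7,80,0,0,14],[0.5,-8,-0.7,120,0,0,17],[0.5,-8,-0.7,140,0,0,17],[0.5,-8,-0.7,140,0,0,17],[0.5,-8,-0.7,140,0,0,17],[0.5,-8,-0.7,140,0,0,17],[0.5,-8,-0.7,140,0,0,17]]]' 25; python3 dial.py
```

```text
clock: 27.2
eef_pos: [483.9, -266.5, 303.0]
orientation: [[-0.957, 0.291, 0.003], [0.291, 0.957, -0.003], [-0.003, -0.002, -1.0]]
wrist_force: [-0.7, 0.0, 0.5]
width: 0.5
gripper_force: 0.0
D [ 562.2 -267.1] hub [nan nan] red [nan nan] r nan pointer cw nan 1598 mark cw nan diff deg nan
knob z 76.6 1421 ((483.0260009765625, -266.044189453125), (13.577645301818848, 46.98099899291992), 73.6132583618164) [ 482.2 -265.6   75.7]
[ 483.8 -266.6  302.8] [-0.74 -0.04 -0.23  1.37 -0.   -0.44]dial.py:7: RuntimeWarning: Mean of empty slice.
  a=W[red].mean(0)
  ret = um.true_divide(
dial.py:11: RuntimeWarning: Mean of empty slice.
  r=np.hypot(*(B-D).T); hub=B[r<6].mean(0);
```

```bash
python3 -m jog '[[[0.5,0.4,1.2,20,0,0,0],[0.5,0.4,1.2,40,0,0,0],[0.5,0.4,1.2,55,0,0,0],[0.5,0.4,1.2,68,0,0,0],[0.5,0.4,1.2,77,0,0,0],[0.5,0.4,1.2,77,0,0,0],[0.5,0.4,1.2,77,0,0,0],[0.5,0.4,1.2,77,0,0,0]]]' 25 && python3 -m jog '[[[1,0,0,0,0,0,0],[1,0,0,0,0,0,0],[1,0,0,0,0,0,0],[1,0,0,0,0,0,0],[1,0,0,0,0,0,0],[1,0,0,0,0,0,0],[1,0,0,0,0,0,0],[1,0,0,0,0,0,0]]]' 25
```

```text
clock: 27.92
eef_pos: [483.3, -265.4, 224.6]
orientation: [[-0.956, 0.292, 0.001], [0.292, 0.956, -0.001], [-0.001, -0.001, -1.0]]
wrist_force: [0.7, 0.3, 0.3]
width: 0.499
gripper_force: 0.0
clock: 28.58
eef_pos: [483.2, -265.4, 224.3]
orientation: [[-0.956, 0.293, 0.001], [0.293, 0.956, -0.001], [-0.001, -0.001, -1.0]]
wrist_force: [-1.2, -0.3, 6.4]
width: 0.158
gripper_force: 28.2
```

Gripped (0.158 × 85 = 13.4 mm). Turning clockwise 81.5°.

```bash
python3 -m jog '[[[1,0,0,0,0,0,5],[1,0,0,0,0,0,10],[1,0,0,0,0,0,15],[1,0,0,0,0,0,20],[1,0,0,0,0,0,25],[1,0,0,0,0,0,30],[1,0,0,0,0,0,35],[1,0,0,0,0,0,40],[1,0,0,0,0,0,40],[1,0,0,0,0,0,40]]]' && python3 -m jog '[[[1,0,0,0,0,0,5],[1,0,0,0,0,0,10],[1,0,0,0,0,0,15],[1,0,0,0,0,0,20],[1,0,0,0,0,0,25],[1,0,0,0,0,0,30],[1,0,0,0,0,0,35],[1,0,0,0,0,0,41.5],[1,0,0,0,0,0,41.5],[1,0,0,0,0,0,41.5]]]'; python3 - <<'E'
from h import *
from dial import dial
c=cam("top","t8.png"); dial(c)
E
```

```text
clock: 29.42
eef_pos: [483.2, -265.5, 224.3]
orientation: [[-0.544, 0.839, 0.001], [0.839, 0.544, -0.002], [-0.002, -0.0, -1.0]]
wrist_force: [-2.6, -1.9, 5.6]
width: 0.161
gripper_force: 28.2
clock: 30.25
eef_pos: [483.0, -265.6, 224.3]
orientation: [[0.149, 0.989, 0.0], [0.989, -0.149, -0.002], [-0.002, 0.001, -1.0]]
wrist_force: [-3.5, -1.4, 6.1]
width: 0.159
gripper_force: 28.2
D [ 583.8 -256.4] hub [nan nan] red [ 556.6 -304.1] r nan pointer cw nan 0 mark cw nan diff deg nandial.py:11: RuntimeWarning: Mean of empty slice.
  r=np.hypot(*(B-D).T); hub=B[r<6].mean(0);
  ret = um.true_divide(
dial.py:14: RuntimeWarning: Mean of empty slice.
  t=(far-hub).mean(0)
```

```bash
python3 -m jog '[[[0.6,0,0,0,0,0,0],[0.6,0,0,0,0,0,0],[0.6,0,0,0,0,0,0],[0.6,0,0,0,0,0,0],[0.6,0,0,0,0,0,0],[0.6,0,0,-10,0,0,0],[0.6,0,0,-40,0,0,0],[0.6,0,0,-80,0,0,0],[0.6,0,0,-120,0,0,0],[0.6,0,0,-160,0,0,0]]]' && python3 -m jog '[[[0,0,0,-100,0,0,-40],[0,0,0,-100,0,0,-40],[0,0,0,-100,0,0,-40],[0,0,0,-100,0,0,-40],[0,0,0,-100,0,0,-40],[0,0,0,-100,0,0,-40],[0,0,0,-100,0,0,-40],[0,0,0,-100,0,0,-40]]]' >/dev/null && python3 -m jog '[[[0,0,0,0,0,0,-58.6],[0,0,0,0,0,0,-58.6],[0,0,0,0,0,0,-58.6],[0,0,0,0,0,0,-58.6],[0,0,0,0,0,0,-58.6],[0,0,0,0,0,0,-58.6],[0,0,0,0,0,0,-58.6],[0,0,0,0,0,0,-58.6],[0,0,0,0,0,0,-58.6],[0,0,0,0,0,0,-58.6]]]'; python3 dial.py; python3 -c "
from h import *
a=cam('wrist')['pixels'][:,:,::-1]; cv2.imwrite('pics/w9.png',a)"
```

```text
clock: 31.13
eef_pos: [482.6, -264.6, 385.9]
orientation: [[0.148, 0.989, 0.0], [0.989, -0.148, -0.0], [-0.0, 0.0, -1.0]]
wrist_force: [0.4, -1.4, -0.4]
width: 0.404
gripper_force: 0.0
clock: 32.63
eef_pos: [482.9, -265.0, 483.5]
orientation: [[-1.0, 0.002, 0.0], [0.002, 1.0, -0.0], [-0.0, -0.0, -1.0]]
wrist_force: [0.1, -0.3, -0.4]
width: 1.003
gripper_force: 0.0
D [ 576. -266.] hub [ 578.7 -266.5] red [ 571.6 -316.8] r 50.8 pointer cw 1.739 9 mark cw 1.711 diff deg 1.6
knob z 76.7 444 ((483.48724365234375, -265.6900939941406), (47.92190933227539, 14.207027435302734), 81.35626983642578) [ 483.1 -265.6   75.8]
[ 482.9 -265.   483.5] [-0.74 -0.01  0.12  1.7  -0.   -0.74]
```

View pics/w9.png

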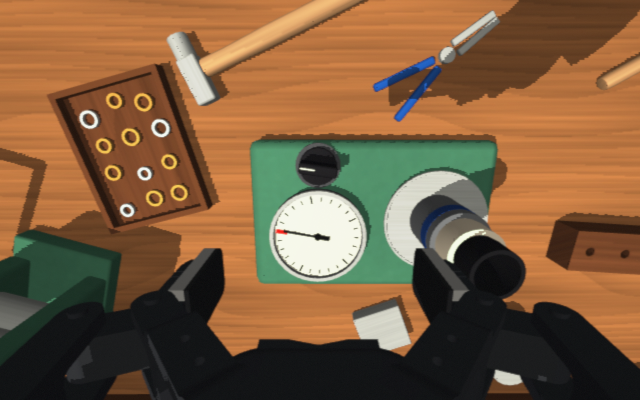

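The mark (281,232) lies on the pointer with 1.6° of error, about 1.3 mm, and the knob is free. Next are the rods.

```bash
python3 -m jog '[[[0,-64,252,0,0,0,0],[0,-64,252,0,0,0,0],[0,-64,252,0,0,0,0],[0,-64,252,0,0,0,0],[0,-64,252,0,0,0,0],[0,-64,252,0,0,0,0],[0,-64,252,0,0,0,0],[0,-64,252,0,0,0,0]]]' >/dev/null && python3 -m jog '[[[0.5,-50,252,60,0,0,0],[0.5,-50,252,60,0,0,0],[0.5,-50,252,60,0,0,0],[0.5,-50,252,60,0,0,0],[0.5,-50,252,60,0,0,0],[0.5,-50,252,60,0,0,0],[0.5,-50,252,60,0,0,0],[0.5,-50,252,60,0,0,0],[0.5,-50,252,60,0,0,0]]]'; cat > rods.py <<'E'
from h import *
c=cam("wrist","w10.png"); P=cloud(c)
for n,y in(("A",266),("B",217)):
    for lo,hi in((55,75),(75,95),(95,115),(115,130),(130,150)):
        m=(P[...,2]>lo)&(P[...,2]<hi)&(abs(P[...,0]-611)<22)&(abs(P[...,1]-y)<18)
        if m.sum()>3: print(n,m.sum(),P[m].mean(0).round(1),np.ptp(P[m][:,1]).round(1))
E
python3 rods.py
```

```text
clock: 34.15
eef_pos: [596.3, 238.6, 422.9]
orientation: [[-1.0, -0.001, -0.001], [-0.001, 1.0, -0.001], [0.001, -0.001, -1.0]]
wrist_force: [-0.4, -0.1, 0.4]
width: 0.497
gripper_force: 0.0
A 43 [612.  264.7  65.6] 9.6
A 52 [612.1 264.5  85.3] 9.9
A 63 [612.  264.6 105.6] 9.4
A 54 [611.9 264.5 122.8] 9.7
A 135 [614.4 265.2 137.7] 9.2
B 44 [608.6 216.9  65.3] 9.2
B 47 [608.5 217.1  85.6] 9.2
B 56 [608.4 216.7 104.7] 9.3
B 55 [608.4 216.9 122.5] 9.4
B 133 [611.1 216.1 137.8] 9.6
```

View pics/w10.png

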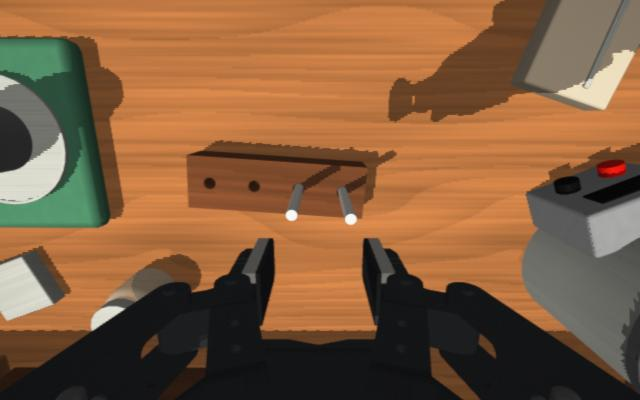

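Both rods stand vertical, tops at (291,216) and (350,218). The shaded third and fourth holes are empty, so there are two rods in all. Grasping the far one first.

```bash
python3 -c "
from h import *
c=cam('wrist'); print(ray(c,350,218,140).round(1),ray(c,291.5,215.5,140).round(1))"; python3 -m jog '[[[0.5,-19,26.8,20,0,0,0],[0.5,-19,26.8,50,0,0,0],[0.5,-19,26.8,80,0,0,0],[0.5,-19,26.8,110,0,0,0],[0.5,-19,26.8,130,0,0,0],[0.5,-19,26.8,140,0,0,0],[0.5,-19,26.8,140,0,0,0],[0.5,-19,26.8,140,0,0,0]]]' 30 && python3 -m jog '[[[1,0,0,0,0,0,0],[1,0,0,0,0,0,0],[1,0,0,0,0,0,0],[1,0,0,0,0,0,0],[1,0,0,0,0,0,0],[1,0,0,0,0,0,0],[1,0,0,0,0,0,0],[1,0,0,0,0,0,0]]]' 30
```

```text
[615.1 263.9 140. ] [612.9 214.8 140. ]
clock: 34.92
eef_pos: [615.4, 265.0, 284.6]
orientation: [[-1.0, -0.0, 0.001], [-0.0, 1.0, -0.0], [-0.001, -0.0, -1.0]]
wrist_force: [-0.3, -0.1, 1.7]
width: 0.503
gripper_force: 0.0
clock: 35.58
eef_pos: [615.6, 266.1, 285.3]
orientation: [[-1.0, -0.002, 0.003], [-0.002, 1.0, 0.0], [-0.003, 0.0, -1.0]]
wrist_force: [-0.4, -1.1, 6.4]
width: 0.102
gripper_force: 29.4
```

```bash
python3 -m jog '[[[1,0,0,-30,0,0,0],[1,0,0,-60,0,0,0],[1,0,0,-100,0,0,0],[1,0,0,-140,0,0,0],[1,0,0,-180,0,0,0],[1,0,0,-220,0,0,0],[1,0,0,-230,0,0,0],[1,0,0,-230,0,0,0],[1,0,0,-230,0,0,0]]]' && python3 -m jog '[[[1,34,-186,0,0,0,0],[1,34,-186,0,0,0,0],[1,34,-186,0,0,0,0],[1,34,-186,0,0,0,0],[1,34,-186,0,0,0,0],[1,34,-186,0,0,0,0],[1,34,-186,0,0,0,0],[1,34,-186,0,0,0,0]]]' >/dev/null && python3 -m jog '[[[1,34,-186,0,0,0,0],[1,34,-186,0,0,0,0],[1,34,-186,0,0,0,0],[1,34,-186,0,0,0,0],[1,34,-186,0,0,0,0],[1,34,-186,0,0,0,0],[1,34,-186,0,0,0,0],[1,34,-186,0,0,0,0]]]'; python3 - <<'E'
from h import *
from rim import rim
c=cam("wrist","w11.png"); P=cloud(c); u=proj(c,(557,-106,199)); rim(c,*u,200,25,6,"cru")
p=np.array(bot.get_obs()["eef_pos"]); print(p)
for a in range(240,350,15):
    m=(P[...,2]>a)&(P[...,2]<a+15)&(np.hypot(P[...,0]-p[0],P[...,1]-p[1])<18)
    if m.sum()>5: print(a,m.sum(),P[m].mean(0).round(1),np.ptp(P[m][:,1]).round(1))
E
```

```text
clock: 36.33
eef_pos: [615.3, 266.1, 513.5]
orientation: [[-1.0, -0.002, 0.001], [-0.002, 1.0, 0.0], [-0.001, 0.0, -1.0]]
wrist_force: [-0.6, 0.5, -1.9]
width: 0.103
gripper_force: 29.6
clock: 37.67
eef_pos: [548.1, -105.0, 512.8]
orientation: [[-1.0, -0.003, -0.001], [-0.003, 1.0, 0.001], [0.001, 0.001, -1.0]]
wrist_force: [0.2, -0.6, -0.7]
width: 0.106
gripper_force: 29.7
cru 699 ray [ 556.7 -106.   200. ] mec 556.3 -106.5 25.1 lsq [ 555.9 -106.5] 22.9 z 199.1
[ 548.10784266 -104.73395058  512.97237458]
240 64 [ 543.3 -105.5  247.7] 9.4
255 74 [ 543.4 -105.2  262.8] 9.5
270 92 [ 543.4 -105.5  277.9] 9.6
285 112 [ 543.4 -105.3  292.7] 9.6
300 139 [ 543.5 -105.5  307.7] 9.8
315 181 [ 543.4 -105.3  322.7] 9.4
330 279 [ 542.1 -105.4  339.3] 24.0
345 1060 [ 540.4 -104.8  352.9] 33.5
```

View pics/w11.png

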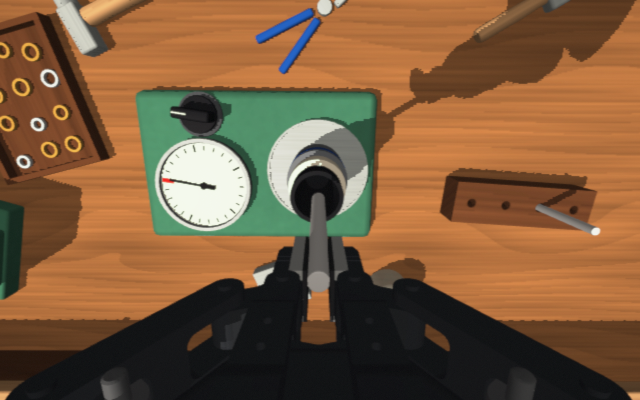

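The rod hangs vertical over the crucible mouth (317,195). I'll shift slightly and lower it.

```bash
python3 -m jog '[[[1,-1.7,-1,20,0,0,0],[1,-1.7,-1,45,0,0,0],[1,-1.7,-1,70,0,0,0],[1,-1.7,-1,90,0,0,0],[1,-1.7,-1,105,0,0,0],[1,-1.7,-1,115,0,0,0],[1,-1.7,-1,122,0,0,0],[1,-1.7,-1,126,0,0,0],[1,-1.7,-1,126,0,0,0],[1,-1.7,-1,126,0,0,0]]]' && python3 -m jog '[[[1,0,0,1,0,0,0],[1,0,0,2,0,0,0],[1,0,0,2,0,0,0],[1,0,0,2,0,0,0]]]'
```

```text
clock: 38.55
eef_pos: [549.6, -107.0, 388.2]
orientation: [[-1.0, -0.002, 0.001], [-0.002, 1.0, -0.0], [-0.001, -0.0, -1.0]]
wrist_force: [-0.3, -0.1, -1.1]
width: 0.103
gripper_force: 29.7
clock: 38.88
eef_pos: [549.4, -107.2, 385.7]
orientation: [[-1.0, -0.002, 0.0], [-0.002, 1.0, -0.0], [-0.0, -0.0, -1.0]]
wrist_force: [-0.2, 0.0, -1.2]
width: 0.104
gripper_force: 29.7
```

```bash
python3 -m jog '[[[1,0,1,1,0,0,0],[1,0,1,2,0,0,0],[1,0,1,2,0,0,0],[1,0,1,2,0,0,0]]]'; python3 -m jog '[[[1,0,0,0.5,0,0,0],[1,0,0,1,0,0,0],[1,0,0,1,0,0,0],[1,0,0,1,0,0,0]]]'
```

```text
clock: 39.22
eef_pos: [549.4, -106.1, 383.3]
orientation: [[-1.0, -0.002, -0.0], [-0.002, 1.0, -0.0], [0.0, -0.0, -1.0]]
wrist_force: [0.2, -0.6, -0.8]
width: 0.105
gripper_force: 29.7
clock: 39.55
eef_pos: [549.4, -106.1, 382.3]
orientation: [[-1.0, -0.002, -0.0], [-0.002, 1.0, -0.0], [0.0, -0.0, -1.0]]
wrist_force: [0.1, -0.7, -1.6]
width: 0.106
gripper_force: 29.7
```

```bash
python3 -m jog '[[[0.85,0,0,0,0,0,0],[0.8,0,0,0,0,0,0],[0.7,0,0,0,0,0,0],[0.6,0,0,0,0,0,0],[0.6,0,0,0,0,0,0],[0.6,0,0,0,0,0,0]]]' && python3 -m jog '[[[0.6,0,0,-15,0,0,0],[0.6,0,0,-40,0,0,0],[0.6,0,0,-70,0,0,0],[0.6,0,0,-100,0,0,0],[0.6,0,0,-100,0,0,0],[0.6,0,0,-100,0,0,0]]]' && python3 - <<'E'
from h import *
from rim import rim
c=cam("wrist","w12.png"); P=cloud(c); u=proj(c,(557,-106,199)); rim(c,*u,199,25,4,"cru")
for a in range(196,250,8):
    m=(P[...,2]>a)&(P[...,2]<a+8)&(np.hypot(P[...,0]-556,P[...,1]+106)<35)
    if m.sum()>5: print(a,m.sum(),P[m].mean(0).round(1),np.ptp(P[m],axis=0).round(1))
E
```

```text
clock: 40.05
eef_pos: [549.4, -106.1, 382.5]
orientation: [[-1.0, -0.002, 0.0], [-0.002, 1.0, -0.0], [-0.0, -0.0, -1.0]]
wrist_force: [0.2, -1.0, 0.6]
width: 0.401
gripper_force: 0.0
clock: 40.55
eef_pos: [549.7, -106.2, 484.4]
orientation: [[-1.0, -0.002, 0.003], [-0.002, 1.0, -0.002], [-0.003, -0.002, -1.0]]
wrist_force: [0.1, 0.2, 0.4]
width: 0.402
gripper_force: 0.0
cru 952 ray [ 557. -106.  199.] mec 556.4 -106.7 25.2 lsq [ 556.2 -106.6] 22.6 z 198.5
196 917 [ 555.7 -106.6  198.5] [50.  48.7  7.6]
204 27 [ 544.9 -106.4  207.5] [3.5 8.9 7.6]
212 33 [ 544.9 -106.4  215.7] [4.7 9.4 7.9]
220 37 [ 544.9 -106.7  224. ] [3.7 9.1 7.6]
228 164 [ 548.  -106.4  234. ] [9.6 9.5 7.8]
```

View pics/w12.png

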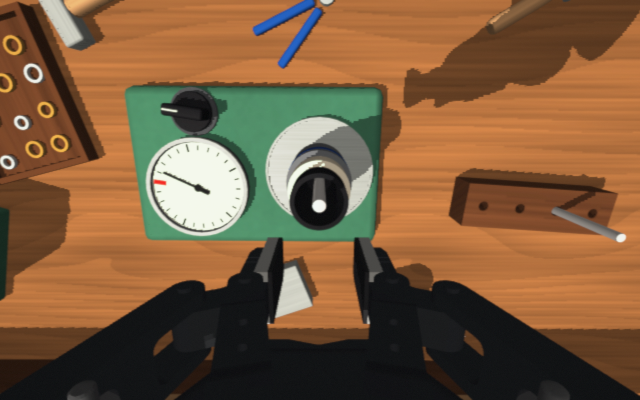

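Rod 1 stands vertical in the crucible (319,205), and the pointer has moved off the red mark as it should. Now rod 2.

```bash
python3 -m jog '[[[0.5,-63.3,323.7,0,0,0,0],[0.5,-63.3,323.7,0,0,0,0],[0.5,-63.3,323.7,0,0,0,0],[0.5,-63.3,323.7,0,0,0,0],[0.5,-63.3,323.7,0,0,0,0],[0.5,-63.3,323.7,0,0,0,0],[0.5,-63.3,323.7,0,0,0,0],[0.5,-63.3,323.7,0,0,0,0],[0.5,-63.3,323.7,0,0,0,0],[0.5,-63.3,323.7,0,0,0,0]]]' >/dev/null && python3 -m jog '[[[0.5,0,0,0,0,0,0],[0.5,0,0,0,0,0,0],[0.5,0,0,40,0,0,0],[0.5,0,0,40,0,0,0],[0.5,0,0,40,0,0,0]]]' && python3 rods.py
```

```text
clock: 41.85
eef_pos: [611.5, 216.4, 440.1]
orientation: [[-1.0, -0.0, -0.005], [-0.0, 1.0, -0.001], [0.005, -0.001, -1.0]]
wrist_force: [-0.0, 0.9, 0.8]
width: 0.499
gripper_force: 0.0
B 29 [608.3 215.9  65.2] 9.8
B 35 [608.6 215.9  85. ] 9.6
B 41 [608.3 215.9 105.4] 9.0
B 33 [608.2 215.9 122.7] 8.5
B 117 [611.3 215.7 138. ] 9.9
```

```bash
python3 -m jog '[[[0.5,0,0,30,0,0,0],[0.5,0,0,65,0,0,0],[0.5,0,0,100,0,0,0],[0.5,0,0,130,0,0,0],[0.5,0,0,150,0,0,0],[0.5,0,0,158,0,0,0],[0.5,0,0,158,0,0,0],[0.5,0,0,158,0,0,0],[0.5,0,0,158,0,0,0]]]' 30 && python3 -m jog '[[[1,0,0,0,0,0,0],[1,0,0,0,0,0,0],[1,0,0,0,0,0,0],[1,0,0,0,0,0,0],[1,0,0,0,0,0,0],[1,0,0,0,0,0,0],[1,0,0,0,0,0,0],[1,0,0,0,0,0,0]]]' 30 && python3 -m jog '[[[1,0,0,-30,0,0,0],[1,0,0,-60,0,0,0],[1,0,0,-100,0,0,0],[1,0,0,-140,0,0,0],[1,0,0,-180,0,0,0],[1,0,0,-220,0,0,0],[1,0,0,-245,0,0,0],[1,0,0,-245,0,0,0],[1,0,0,-245,0,0,0]]]'
```

```text
clock: 42.65
eef_pos: [613.3, 217.7, 287.7]
orientation: [[-1.0, -0.002, 0.004], [-0.002, 1.0, 0.001], [-0.004, 0.001, -1.0]]
wrist_force: [-0.3, 0.1, 0.5]
width: 0.501
gripper_force: 0.0
clock: 43.32
eef_pos: [612.5, 217.6, 285.6]
orientation: [[-1.0, -0.002, 0.002], [-0.002, 1.0, -0.0], [-0.002, -0.0, -1.0]]
wrist_force: [-0.6, -1.1, 5.1]
width: 0.105
gripper_force: 29.4
clock: 44.07
eef_pos: [612.3, 217.8, 530.9]
orientation: [[-1.0, -0.002, 0.003], [-0.002, 1.0, 0.0], [-0.003, 0.0, -1.0]]
wrist_force: [0.8, 0.1, -1.9]
width: 0.104
gripper_force: 29.7
```

```bash
python3 -m jog '[[[1,48,-323,0,0,0,0],[1,48,-323,0,0,0,0],[1,48,-323,0,0,0,0],[1,48,-323,0,0,0,0],[1,48,-323,0,0,0,0],[1,48,-323,0,0,0,0],[1,48,-323,0,0,0,0],[1,48,-323,0,0,0,0],[1,48,-323,0,0,0,0],[1,48,-323,0,0,0,0]]]' >/dev/null && python3 -m jog '[[[1,0,0,0,0,0,0],[1,0,0,0,0,0,0],[1,0,0,0,0,0,0],[1,0,0,0,0,0,0]]]'; cat > chk.py <<'E'
from h import *
c=cam("wrist"); P=cloud(c); p=np.array(bot.get_obs()["eef_pos"])
for a in (205,215,225,232,245,260,275,290,305,320):
    m=(P[...,2]>a)&(P[...,2]<a+8)&(np.hypot(P[...,0]-556,P[...,1]+106)<25)
    if m.sum()>5: print(a,m.sum(),P[m].mean(0).round(1),np.ptp(P[m],axis=0).round(1))
E
python3 chk.py
```

```text
clock: 45.23
eef_pos: [564.9, -104.3, 529.2]
orientation: [[-1.0, -0.003, -0.0], [-0.003, 1.0, 0.0], [0.0, 0.0, -1.0]]
wrist_force: [-0.3, -0.2, -1.1]
width: 0.1
gripper_force: 29.7
205 12 [ 544.4 -107.   209. ] [2.3 7.3 6.2]
215 14 [ 544.7 -106.4  219.3] [3.9 8.9 5.4]
225 18 [ 544.7 -105.8  229.1] [3.6 9.4 7.5]
232 109 [ 548.2 -106.3  234.5] [9.3 9.4 3.9]
260 31 [ 560.1 -104.9  264.1] [3.6 9.2 7.7]
275 38 [ 560.1 -104.9  279.1] [3.1 8.7 7. ]
290 49 [ 560.3 -104.7  294. ] [4.6 9.6 7.8]
305 58 [ 560.2 -104.9  309.1] [4.4 9.5 7.9]
320 74 [ 560.2 -105.   323.9] [4.4 9.5 7.8]
```

```bash
python3 -m jog '[[[1,0.5,-1.2,20,0,0,0],[1,0.5,-1.2,50,0,0,0],[1,0.5,-1.2,80,0,0,0],[1,0.5,-1.2,105,0,0,0],[1,0.5,-1.2,122,0,0,0],[1,0.5,-1.2,133,0,0,0],[1,0.5,-1.2,139,0,0,0],[1,0.5,-1.2,142,0,0,0],[1,0.5,-1.2,142,0,0,0],[1,0.5,-1.2,142,0,0,0]]]' && python3 -m jog '[[[1,0,0.5,1,0,0,0],[1,0,0.5,2,0,0,0],[1,0,0.5,3,0,0,0],[1,0,0.5,3,0,0,0],[1,0,0.5,3,0,0,0]]]'
```

```text
clock: 46.12
eef_pos: [564.4, -106.6, 388.6]
orientation: [[-1.0, -0.002, 0.001], [-0.002, 1.0, -0.001], [-0.001, -0.001, -1.0]]
wrist_force: [-0.0, -0.1, -0.7]
width: 0.104
gripper_force: 29.7
clock: 46.53
eef_pos: [564.2, -106.1, 384.4]
orientation: [[-1.0, -0.002, 0.0], [-0.002, 1.0, -0.0], [-0.0, -0.0, -1.0]]
wrist_force: [-0.4, 0.4, -1.1]
width: 0.103
gripper_force: 29.7
```

```bash
python3 -m jog '[[[1,0,0,1,0,0,0],[1,0,0,2,0,0,0],[1,0,0,2,0,0,0],[1,0,0,2,0,0,0]]]' && python3 -m jog '[[[0.85,0,0,0,0,0,0],[0.8,0,0,0,0,0,0],[0.7,0,0,0,0,0,0],[0.6,0,0,0,0,0,0],[0.6,0,0,0,0,0,0],[0.6,0,0,0,0,0,0]]]' && python3 -m jog '[[[0.6,0,0,-15,0,0,0],[0.6,0,0,-40,0,0,0],[0.6,0,0,-70,0,0,0],[0.6,0,0,-100,0,0,0],[0.6,0,0,-130,0,0,0],[0.6,0,0,-130,0,0,0],[0.6,0,0,-130,0,0,0],[0.6,0,0,-130,0,0,0]]]' && python3 chk.py && python3 - <<'E'
from h import *
from rim import rim
c=cam("wrist","w13.png"); u=proj(c,(557,-106,199)); rim(c,*u,198,25,4,"cru"); rim(c,*u,161,30,4,"sl"); rim(c,*u,124,35,4,"car")
E
```

```text
clock: 46.87
eef_pos: [564.2, -106.1, 382.3]
orientation: [[-1.0, -0.002, -0.0], [-0.002, 1.0, 0.0], [0.0, 0.0, -1.0]]
wrist_force: [-0.4, 0.4, -0.9]
width: 0.099
gripper_force: 29.7
clock: 47.37
eef_pos: [564.2, -106.1, 382.5]
orientation: [[-1.0, -0.002, 0.0], [-0.002, 1.0, -0.0], [-0.0, -0.0, -1.0]]
wrist_force: [0.7, 0.3, -0.0]
width: 0.404
gripper_force: 0.0
clock: 48.03
eef_pos: [564.3, -106.1, 511.8]
orientation: [[-1.0, -0.002, -0.0], [-0.002, 1.0, 0.0], [0.0, 0.0, -1.0]]
wrist_force: [-0.2, -0.6, -0.4]
width: 0.401
gripper_force: 0.0
205 29 [ 553.1 -106.7  209.3] [17.8  9.6  7.1]
215 39 [ 553.6 -106.9  219.1] [19.2 10.1  7.7]
225 69 [ 555.2 -106.7  230.3] [23.3  9.8  7.8]
232 233 [ 555.4 -106.7  233.7] [24.1  9.6  3.3]
cru 775 ray [ 557.2 -106.   198. ] mec 556.5 -106.6 25.2 lsq [ 556.4 -106.5] 22.7 z 197.9
sl 605 ray [ 565.  -105.9  161. ] mec 556.3 -106.5 29.9 lsq [ 552.7 -106.5] 24.5 z 160.7
car 486 ray [ 572.9 -105.7  124. ] mec 556.2 -106.3 35.0 lsq [ 550.  -106.6] 27.7 z 123.7
```

View pics/w13.png

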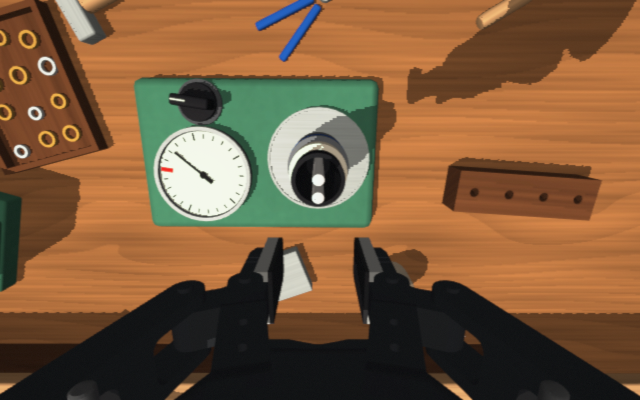

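Both rods stand in the crucible (317,188), the set is concentric at loose heights, the block is empty, and the pointer is about 26 mm off the mark. The robot is clear, so I'm handing in.

```bash
python3 -c "
from cell import bot
print(bot.hand_in())"
```

```text
the job is handed in; nothing more can be done
None
```

I handed in the finished job at about 48 s with no verdict returned: the set is loosely nested on the pan, the dial was tared to about 1.3 mm of zero with the crucible empty, both rods stand in the crucible and the robot is clear.

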